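# Shut the pigment box and press its label holder onto the shelf lip

## Task

One pigment box on the bench shelf still has its cover up and no label: first press that cover down until it snaps shut. Then take the loose label holder, slip its rear tongue down behind the shelf's front lip in the middle of that same box, card facing out, and push it fully home. Keep pushing it down firmly with the hand so that the tape inside it takes, finish while still holding it pressed there, with all three covers shut, and do not disturb the jar, bottle and spatula lying about.

Things in the scene. Friction and masses are not known exactly. Their poses are not given: they have to be found in the camera images.
- rack: Fixed low bench shelf of bare sheet metal, 180 deep (x) x 380 wide (y), deck top 50 mm above the bench. Its front (-x) edge is turned up into a lip along the full width, 87 mm in front of the origin. Three boxes stand on the deck side by side, 120 mm apart, their covers' front edges 26 mm behind the lip's middle when shut. Origin: centre of its underside on the bench; y along the lip, z up.
- lip_top (a point): Middle (along y) of the lip's top edge, 86 mm above the bench; axes as the shelf's. The lip is 3 mm sheet with a rolled, round top 6 mm thick; it stands 36 mm above the deck. The two boxes with shut covers already have their label holders fixed on it, like the loose one.
- bin_a: The box whose cover stands open and that has no label, in any of the three places: grey plastic, 100 deep (x) x 110 wide (y) x 60 high, filled with small bottles 52 mm high, fixed on the deck. Origin: centre of its underside, on the deck, 87 mm behind the lip's middle; axes parallel to the shelf's, its front is -x.
- cover_a (a joint): Hinge angle (rad) of that box's white cover: 0 shut, growing as it opens; the stiff hinge stays where it is left. A plate 110 x 110 x 4 mm hinged at the box's far (+x) rim. Over the last 0.09 rad a sprung catch under the front edge resists (about 5 N at the front edge), then snaps and holds the cover shut at under 0.01.
- cover_a_hinge (a point): On the hinge line of the open cover, middle of its width, 110.5 mm above the bench; the outer face is 4 mm above it when shut. Axes turn with the cover: x along the cover away from its front edge, y along the hinge, z out of the outer face.
- cover_a_press (a point): On the outer (upper when shut) face of that cover, 100 mm from the hinge, 10 mm short of the front edge, middle of the width: the place to press. It moves on an arc about cover_a_hinge. Axes turn with the cover.
- cover_b (a joint): Hinge angle (rad) of a neighbour's cover, shut (0) and to stay so.
- cover_c (a joint): Hinge angle (rad) of the other neighbour's cover, shut (0) and to stay so.
- holder: Loose label holder, white plastic, 60 wide (y) x 18 deep (x) x 58 high, about 50 g, upright on the bench. Below: an inverted channel 11 wide, 26 deep, open downward and at the ends, between front plate and rear tongue (3.5 each). Above: card pocket, 12 thick (x -9 to +3), height 26 to 58. The white card is on its -x face. Origin: middle of the channel at foot level; z up.
- holder_grip (a point): A good place for the middle of the grip in the card pocket: 46 mm above the holder's feet, 3 mm in front of the channel's middle; grip across the 60 mm width (y) or the 12 mm thickness (x). Axes as the holder's.
- holder_seat (a point): Middle of the channel's roof, 26 mm above the holder's feet, lined with foam tape; it rests on the lip's top edge when the holder is home. The tape takes under a firm push of some 10 N (more than 5 N). Axes as the holder's.
- holder_card (a point): On the front face (card side) of the holder, 9 mm in front of the channel's middle, 30 mm above its feet. It must face away from the boxes.
- jar: Bystander: white jar, 50 mm across, 45 high, on the bench. Origin: centre of its underside.
- pigment: Bystander: small amber bottle, 30 mm across, 75 high, on the bench. Origin: centre of its underside.
- spatula: Bystander: spatula with a yellow handle and a flat steel blade, 200 mm long, lying along its own x on the bench. Origin: under its middle.

How it is judged:
On the way, in this order (a step that is already met when the one before it is completed fails the run):
1. the open cover is snapped shut (value of joint cover_a below 0.03 rad), for 0.2 s.
2. the label holder is home on the lip in front of that box, card out (z of holder_seat in the frame of lip_top between -0.003 and 0.0025 m and x of holder_seat in the frame of lip_top between -0.005 and 0.005 m and x of holder_card in the frame of lip_top below -0.003 m and y of holder_seat in the frame of bin_a between -0.015 and 0.015 m and angle between holder's own z axis and vertical below 0.12 rad and angle between the y axis of holder and the y axis of rack, either way round below 0.12 rad), for 0.2 s.
At the end, for the whole second after the job is handed in: Covers shut (under 0.03 rad); holder over the lip, roof within 2.5 mm of the lip top, upright and square within 0.12 rad, card outwards, within 15 mm of the middle of the box that was open; the gripper still on it, pressing it on the lip with over 5 N (all of step 2 and value of joint each of cover_a, cover_b, cover_c below 0.03 rad and contact force between holder and rack above 5 N and contact force between the fingers and holder above 3 N and linear speed of holder below 0.02 m/s); the arm keeps its last pose, push and grip.
It fails at once if the jar is moved by more than 30 mm (distance of jar from where it was at the start of the episode above 0.03 m).
It fails at once if the bottle is moved by more than 30 mm (distance of pigment from where it was at the start of the episode above 0.03 m).
It fails at once if the spatula is moved by more than 30 mm (distance of spatula from where it was at the start of the episode above 0.03 m).
It also fails if it takes over 56 s, if anything falls off the work surface, if the arm or the gripper's body presses on something with over 40 N, if the wrist force passes 120 N, or if a joint passes its speed limit or range.

## Robot

A 6-joint arm with a two-finger parallel gripper is mounted at the origin on the work surface. World frame = base frame: x ahead of the robot, y to its left, z up, the work surface at z = 0. Lengths are in m, angles in rad, forces in N, time in s.
With the tool pointing down it reaches from about 0.25 to 0.775 m from the base axis. Payload 4 kg.
Tool frame: the origin (TCP) lies at the centre of the arm's flange, where the gripper is bolted on; the fingertips stand 199 mm ahead of it and the grasp point (between the pads) lies 180 mm ahead of it (robot.tcp_to_tips is the z of the fingertips in the tool frame, in m); z points along the fingers, y is the line along which they close (so a half turn about z gives the same grasp; the last joint's range is limited). The gripper opens to 94 mm and grips with 3 to 60 N. Pads are 16 mm wide; open, the fingers measure 119 mm over their backs; the gripper's body (75 mm by 177 mm) begins 78 mm behind the grasp point.
Start: joints at [-1.385, 0.087, 1.371, -0, 1.684, -0.103], TCP at [0.157, -0.527, 0.405] pointing down, gripper open.
Joint ranges: [-3.1, 3.1], [-0.76, 2.03], [0.27, 2.55], [-1.08, 4.22], [0.17, 2.65], [-2.57, 2.57]. Speed limits (rad/s): [2.79, 2.79, 3.14, 3.14, 3.14, 3.14].

## Interface

Orientations are given as [roll, pitch, yaw] about the fixed x, y, z axes, in that order (R = Rz(yaw) Ry(pitch) Rx(roll)).
In Python, from bench import robot gives the robot as it stands.
- The arm moves only by the tool play_rows, never from a script. Its arguments are lists of equal length, an entry for each row: "translation": the shift along the tool's x, y, z scaled (see below), a list of three; "twist": the turn, a rotation vector about the tool's x, y, z scaled (see below), a list of three; "gripper": the opening, from -1 (shut) to 1 (fully open). A call has 1 to 8 rows; each row shifts and turns the commanded pose from where the row before left it, along the tool's axes as they then stand; what a row does not reach is not made up. The controller multiplies each number of a shift by 0.04 m and each number of a turn by 0.1 rad. A row lasts 1/10 s, in which the tool goes at most 50 mm and 8.59 degrees, less where a joint would pass 70% of its speed; a pose out of reach is approached as far as the arm can. A call with a number of a shift or a turn outside -1 to 1 is refused whole. A call with a gripper value outside its range is refused whole. The fingers move at their own pace and stop on an object; the grip force is fixed at half the most. Time passes only in rows, so rows that do not move let the fingers close. It gives the time, the measured TCP pose, the force, the opening and the grip force at its end, in the units of the state.
- robot.get_obs(): the state, without advancing time (a new reading comes with each control period).
- robot.snapshot(name): name is "scene" or "top" or "wrist"; returns the picture (384x512x3 uint8, red, green, blue); there is no depth.
- robot.camera_model(name): a dict with "camera_matrix" (3x3 intrinsics, pixels), "k1" (the pictures are not rectified: a ray, as slopes to the right and down, at radius r is drawn at 1 + k1 r^2 times it, then the intrinsics apply), "rvec" (rotation vector, rad) and "tvec" (3), from world to camera coordinates, as OpenCV has them. Camera axes: x right, y down, z forward; pixel columns grow to the right and rows downward; lengths in m; the calibration is good to about 2 mm. A picture is of the moment at which its call begins: read the wrist's pose just before it. camera_model takes no time and is no camera call; for the wrist camera it gives the pose at the moment of the call.
- robot.close_job(): hands the job in; it is judged then, once.
Trained networks look in the newest picture that a camera, given by its name, has taken for a name from the list of things; names that differ only in an ending like _2 or _b are one class to them, and where a whole thing is asked for, a point or a joint stands for the part that bears it (a point fixed in the world has none). Each returns a list of dicts, best first, with "score" (0 to 1); they miss things now and then, are a little off and sometimes report something else, mostly with a low value. They report only what shows in the picture. A call takes as long as a camera call.
- robot.recognise(name, camera): "centre" ([x, y, z] in m, in world coordinates, good to about 4 mm: the middle of the surface that is visible of it).
- robot.spot_point(name, camera): "centre" ([x, y, z] in m, in world coordinates, good to about 4 mm: a listed point, or the origin of a listed thing).
The state is a dict: "time": time; "joint_positions": joint angles; "qvel": joint speeds; "joint_torque": joint torques, N m; "tool_pos": TCP position; "ee_rot": TCP orientation; "wrist_force": force on the tool from outside, world axes, zero at the start; "wrist_torque": the same for the moment, N m; "width": finger opening in m; "finger_force": force on a finger pad.
Only numpy, scipy, OpenCV 4.12 (cv2) and the standard library are available. Lean on these libraries where they do the work, as an engineer would, in place of code of your own. Each camera call takes 0.05 s, during which the arm holds its last target. There are 200 camera calls.

## Working session

There is one attempt and no reset: what is moved stays moved. The work goes in short steps, Python scripts to look and compute and a tool call to move; the robot and the scene stay as the last step left them, time stands still between calls to the robot, and variables do not carry over. Pictures are saved under pics/ and viewed, at most 10 in all, crops included, and the job is handed in when it is done.

Besides the shell and the picture viewer there is one more tool, called in YAML: its name, and indented under it one key for each argument. play_rows: Moves the arm, as the interface text tells. Its arguments: {"type":"object","properties":{"translation":{"type":"array","items":{"type":"array","items":{"type":"number","minimum":-1,"maximum":1}}},"twist":{"type":"array","items":{"type":"array","items":{"type":"number","minimum":-1,"maximum":1}}},"gripper":{"type":"array","items":{"type":"number"}}},"required":["translation","twist","gripper"]}

```bash
mkdir -p pics
cat > h.py <<'E'
from bench import robot
import numpy as np, cv2
def snap(c,n):
    im=robot.snapshot(c); cv2.imwrite(f'pics/{n}.png',cv2.cvtColor(np.array(im),cv2.COLOR_RGB2BGR)); return im
def proj(c,P):
    m=robot.camera_model(c);R,_=cv2.Rodrigues(np.array(m['rvec'],float))
    q=R@np.array(P,float)+np.array(m['tvec']).ravel();s=q[:2]/q[2];s=s*(1+m['k1']*(s@s))
    return (np.array(m['camera_matrix'])@[s[0],s[1],1])[:2]
def ray(c,u,z):
    m=robot.camera_model(c);K=np.array(m['camera_matrix']);R,_=cv2.Rodrigues(np.array(m['rvec'],float));t=np.array(m['tvec']).ravel()
    d=np.array([(u[0]-K[0,2])/K[0,0],(u[1]-K[1,2])/K[1,1]]);s=d.copy()
    for _ in range(20): s=d/(1+m['k1']*(s@s))
    o=-R.T@t;v=R.T@[s[0],s[1],1];return o+v*(z-o[2])/v[2]
E
python3 - <<'E'
from h import *
for c in ['scene','top']:
    snap(c,c+'0')
    for n in ['rack','lip_top','bin_a','cover_a_hinge','cover_a_press','holder','holder_grip','holder_seat','holder_card','jar','pigment','spatula']:
        r=robot.spot_point(n,c)
        print(c,n,[(np.round(x['centre'],4).tolist(),round(x['score'],2)) for x in r[:4]])
print(robot.get_obs())
E
```

```text
scene rack [([0.6402, -0.047, -0.0031], 0.89)]
scene lip_top [([0.5544, -0.0422, 0.0875], 0.75)]
scene bin_a [([0.6434, -0.0474, 0.0519], 0.84)]
scene cover_a_hinge [([0.6978, -0.0529, 0.1099], 0.63)]
scene cover_a_press [([0.6214, -0.0421, 0.1767], 0.84), ([0.4832, 0.3697, 0.0233], 0.74)]
scene holder [([0.4848, 0.3679, -0.0015], 0.78), ([0.4103, -0.1664, 0.0001], 0.7)]
scene holder_grip [([0.4812, 0.3687, 0.0465], 0.93)]
scene holder_seat [([0.4842, 0.3689, 0.0245], 0.72)]
scene holder_card [([0.4779, 0.3667, 0.0253], 0.75)]
scene jar [([0.4105, -0.1662, 0.0043], 0.59), ([0.4795, 0.3679, 0.0293], 0.4)]
scene pigment [([0.6543, 0.2845, -0.0003], 0.79)]
scene spatula [([0.4034, 0.0426, 0.0008], 0.74)]
top rack []
top lip_top [([0.5559, -0.0422, 0.0892], 0.66)]
top bin_a [([0.64, -0.0466, 0.0496], 0.6)]
top cover_a_hinge [([0.6943, -0.0492, 0.1093], 0.9)]
top cover_a_press [([0.6191, -0.0425, 0.1842], 0.78)]
top holder [([0.4854, 0.3677, -0.0003], 0.59)]
top holder_grip [([0.4816, 0.3691, 0.0463], 0.55)]
top holder_seat [([0.4874, 0.3709, 0.0274], 0.76)]
top holder_card [([0.473, 0.37
[... 182 characters left out ...]
73], 0.74)]
{'time': 1.3, 'joint_positions': array([-1.38511779e+00,  8.71929309e-02,  1.37068828e+00, -1.71747898e-05,
        1.68360199e+00, -1.03123154e-01]), 'qvel': array([-0.00096033, -0.00144511, -0.00027436, -0.00097925, -0.00058325,
        0.00108712]), 'joint_torque': array([ 4.76365051e-05, -3.40043592e+01, -3.02588367e+01,  7.18188705e-02,
        2.39371997e-02, -6.86026468e-06]), 'tool_pos': array([ 0.15662294, -0.52722793,  0.4047157 ]), 'ee_rot': array([3.14148554e+00, 2.82416661e-05, 2.88799756e-01]), 'wrist_force': array([0.36982594, 0.46017686, 1.18307562]), 'wrist_torque': array([ 0.04174907,  0.01930998, -0.01911728]), 'finger_force': 0.0, 'width': 0.09401473164835826}
```

View pics/scene0.png

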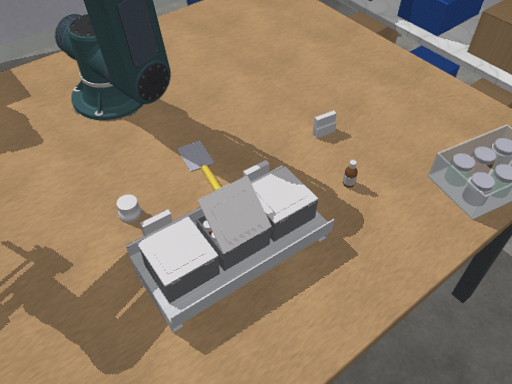

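View pics/top0.png

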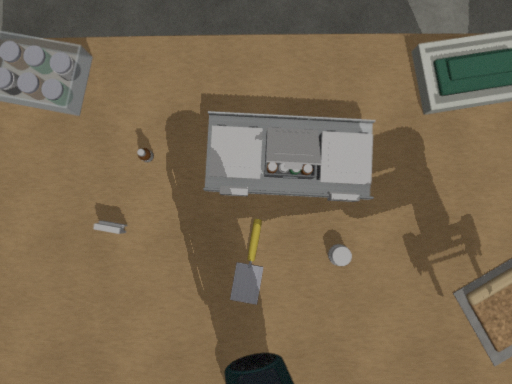

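The open box is the middle one. Its cover is up at about 45°. The holder stands free at the left of the top view (95–123, 229), with the card towards the robot. The jar is at (341,256), the bottle at (145,154) and the spatula at (247,270).

Run:
```python
from h import *
im=cv2.imread('pics/top0.png')
for n,(a,b,c,d) in {'lip':(200,170,180,50),'hold':(80,205,60,40)}.items():
    pass
A=cv2.resize(im[90:210,195:385],None,fx=4.2,fy=4.2,interpolation=cv2.INTER_CUBIC)
cv2.imwrite('pics/c1.png',A)
B=cv2.resize(im[210:245,85:135],None,fx=12,fy=12,interpolation=cv2.INTER_CUBIC)
cv2.imwrite('pics/c2.png',B)
for u in [(206,191),(371,198),(208,114),(374,121)]: print(u,ray('top',u,.086))
for u in [(95,224),(123,229),(95,230),(122,234)]: print(u,ray('top',u,.058))
print(robot.recognise('holder','top')[:1],robot.recognise('cover_a','top')[:1])
```

```text
(206, 191) [0.56121355 0.13862276 0.086     ]
(371, 198) [ 0.54141163 -0.22673177  0.086     ]
(208, 114) [0.73387554 0.13329841 0.086     ]
(374, 121) [ 0.71397755 -0.23848741  0.086     ]
(95, 224) [0.49052021 0.39510065 0.058     ]
(123, 229) [0.4785635  0.33083363 0.058     ]
(95, 230) [0.47689727 0.39500356 0.058     ]
(122, 234) [0.4672624  0.33307938 0.058     ]
[{'centre': [0.4838, 0.3622, 0.0576], 'score': 0.87}] [{'centre': [0.6253, -0.168, 0.1142], 'score': 0.63}]
```

View pics/c1.png

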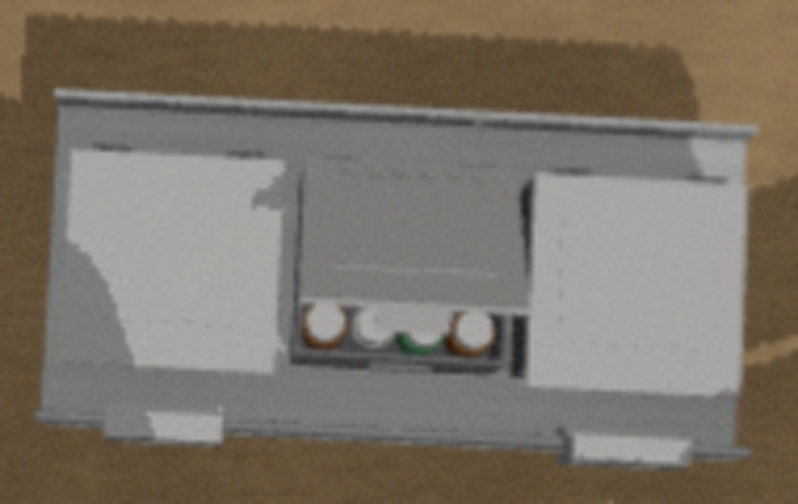

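View pics/c2.png

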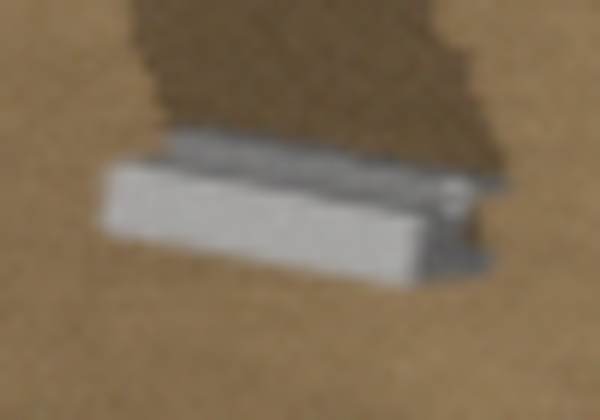

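```bash
cat >> h.py <<'E'
from scipy.spatial.transform import Rotation as Ro
def plan(pos,yaw,n,state=None):
    """rows in tool units to go to world pos with tool straight down at yaw"""
    o=robot.get_obs(); p=np.array(o['tool_pos']) if state is None else state[0]
    R=Ro.from_euler('xyz',o['ee_rot']) if state is None else state[1]
    T=Ro.from_euler('xyz',[np.pi,0,yaw]); w=(R.inv()*T).as_rotvec(); d=(np.array(pos)-p)/n
    tr=[];
    for i in range(n):
        Ri=R*Ro.from_rotvec(w*i/n); tr.append(np.round(Ri.inv().apply(d)/.04,2).tolist())
    print('tr',tr,'tw',np.round(w/n/.1,3).tolist()); return np.array(pos),T
E
python3 - <<'E'
from h import *
plan([.637,-.046,.455],1.517,18)
E
```

```text
tr [[0.83, -0.45, -0.07], [0.86, -0.39, -0.07], [0.88, -0.33, -0.07], [0.9, -0.27, -0.07], [0.92, -0.21, -0.07], [0.93, -0.15, -0.07], [0.94, -0.08, -0.07], [0.94, -0.02, -0.07], [0.94, 0.05, -0.07], [0.94, 0.11, -0.07], [0.93, 0.17, -0.07], [0.91, 0.24, -0.07], [0.9, 0.3, -0.07], [0.87, 0.36, -0.07], [0.85, 0.42, -0.07], [0.82, 0.47, -0.07], [0.78, 0.53, -0.07], [0.74, 0.58, -0.07]] tw [0.0, 0.0, -0.682]
```

play_rows:
  translation:
    - [0.83,-0.45,-0.15]
    - [0.86,-0.39,-0.15]
    - [0.88,-0.33,-0.15]
    - [0.9,-0.27,-0.15]
    - [0.92,-0.21,-0.15]
    - [0.93,-0.15,-0.15]
    - [0.94,-0.08,-0.15]
    - [0.94,-0.02,-0.15]
  twist:
    - [0,0,-0.68]
    - [0,0,-0.68]
    - [0,0,-0.68]
    - [0,0,-0.68]
    - [0,0,-0.68]
    - [0,0,-0.68]
    - [0,0,-0.68]
    - [0,0,-0.68]
  gripper: [-1,-1,-1,-1,-1,-1,-1,-1]

```text
time: 2.2
tool_pos: [0.3708, -0.3129, 0.4531]
ee_rot: [3.141, 0.0, 0.836]
wrist_force: [0.1, -0.1, -0.4]
width: 0.0333
finger_force: 0.0
```

play_rows:
  translation:
    - [0.94,0.05,0]
    - [0.94,0.11,0]
    - [0.93,0.17,0]
    - [0.91,0.24,0]
    - [0.9,0.3,0]
    - [0.87,0.36,0]
    - [0.85,0.42,0]
    - [0.82,0.47,0]
  twist:
    - [0,0,-0.68]
    - [0,0,-0.68]
    - [0,0,-0.68]
    - [0,0,-0.68]
    - [0,0,-0.68]
    - [0,0,-0.68]
    - [0,0,-0.68]
    - [0,0,-0.68]
  gripper: [-1,-1,-1,-1,-1,-1,-1,-1]

```text
time: 3.0
tool_pos: [0.5852, -0.0996, 0.4527]
ee_rot: [3.141, 0.0, 1.38]
wrist_force: [1.1, -0.6, -0.6]
width: 0.0004
finger_force: 0.0
```

play_rows:
  translation:
    - [0.78,0.53,0]
    - [0.74,0.58,0]
    - [0,0,0]
  twist:
    - [0,0,-0.68]
    - [0,0,-0.68]
    - [0,0,0]
  gripper: [-1,-1,-1]

```text
time: 3.3
tool_pos: [0.64, -0.0447, 0.4508]
ee_rot: [-3.14, -0.002, 1.518]
wrist_force: [-0.5, -0.8, 0.1]
width: 0.0005
finger_force: 0.0
```

Run:
```python
from h import *
robot.snapshot('wrist')
for n in ['lip_top','bin_a','cover_a_hinge','cover_a_press']:
    print(n,[(np.round(x['centre'],4).tolist(),round(x['score'],2)) for x in robot.spot_point(n,'wrist')[:2]])
o=robot.get_obs();print(o['tool_pos'],o['ee_rot'],o['wrist_force'],o['time'])
hx=np.array([.6935,-.050,.1105]); e=np.array([-.9985,.054])
s=None
for th in [.73,.55,.36,.18,.0]:
    off=.0125*np.clip(th/.2,0,1)
    r=.096
    # contact corner at front side of tips
    h=r*np.cos(th)-.004*np.sin(th); xy=hx[:2]+e*(h-off); z=hx[2]+r*np.sin(th)+.004*np.cos(th)+.199
    if th==.73:
        s=plan([*xy,z+.015],1.517,3)
    if th==0: z-=.006
    print(th,xy,z); s=plan([*xy,z],1.517,4,s)
```

```text
lip_top [([0.557, -0.0456, 0.0865], 0.71)]
bin_a [([0.6363, -0.047, 0.0505], 0.8)]
cover_a_hinge []
cover_a_press [([0.6195, -0.0511, 0.18], 0.92), ([0.4124, -0.1709, 0.0015], 0.33)]
[ 0.63710092 -0.0489329   0.4531847 ] [3.14114869e+00 5.84793567e-04 1.51103072e+00] [-0.38439374 -0.36122066 -0.34281949] 3.55
tr [[0.02, -0.0, 0.51], [0.02, -0.0, 0.51], [0.02, -0.0, 0.51]] tw [0.001, 0.002, -0.02]
0.73 [ 0.63721529 -0.04695606] 0.3765001825697345
tr [[0.0, -0.0, 0.09], [0.0, -0.0, 0.09], [0.0, -0.0, 0.09], [0.0, -0.0, 0.09]] tw [0.0, 0.0, 0.0]
0.55 [ 0.62634927 -0.04636841] 0.36308807206558136
tr [[0.0, -0.07, 0.08], [0.0, -0.07, 0.08], [0.0, -0.07, 0.08], [0.0, -0.07, 0.08]] tw [0.0, 0.0, 0.0]
0.36 [ 0.61767691 -0.0458994 ] 0.3470619136891204
tr [[0.0, -0.05, 0.1], [0.0, -0.05, 0.1], [0.0, -0.05, 0.1], [0.0, -0.05, 0.1]] tw [0.0, 0.0, 0.0]
0.18 [ 0.61114085 -0.04554592] 0.33062221382003165
tr [[0.0, -0.04, 0.1], [0.0, -0.04, 0.1], [0.0, -0.04, 0.1], [0.0, -0.04, 0.1]] tw [0.0, 0.0, 0.0]
0.0 [ 0.597644 -0.044816] 0.3075
tr [[0.0, -0.08, 0.14], [0.0, -0.08, 0.14], [0.0, -0.08, 0.14], [0.0, -0.08, 0.14]] tw [0.0, 0.0, 0.0]
```

play_rows:
  translation:
    - [0,0,0.5]
    - [0,0,0.5]
    - [0,0,0.5]
    - [0,0,0.2]
    - [0,0,0.2]
    - [0,-0.14,0.17]
    - [0,-0.14,0.17]
    - [0,-0.1,0.2]
  twist:
    - [0,0,0]
    - [0,0,0]
    - [0,0,0]
    - [0,0,0]
    - [0,0,0]
    - [0,0,0]
    - [0,0,0]
    - [0,0,0]
  gripper: [-1,-1,-1,-1,-1,-1,-1,-1]

```text
time: 4.35
tool_pos: [0.6221, -0.0471, 0.3558]
ee_rot: [3.14, 0.0, 1.513]
wrist_force: [0.0, 0.4, 0.8]
width: 0.0003
finger_force: 0.2
```

play_rows:
  translation:
    - [0,-0.1,0.2]
    - [0,-0.08,0.2]
    - [0,-0.08,0.2]
    - [0,-0.15,0.25]
    - [0,-0.15,0.2]
    - [0,0,0]
  twist:
    - [0,0,0]
    - [0,0,0]
    - [0,0,0]
    - [0,0,0]
    - [0,0,0]
    - [0,0,0]
  gripper: [-1,-1,-1,-1,-1,-1]

```text
time: 4.95
tool_pos: [0.6, -0.0457, 0.314]
ee_rot: [3.139, 0.0, 1.513]
wrist_force: [1.0, -0.6, 2.2]
width: 0.0007
finger_force: 1.8
```

play_rows:
  translation:
    - [0,0,0.05]
    - [0,0,0.05]
    - [0,0,0.05]
    - [0,0,0]
  twist:
    - [0,0,0]
    - [0,0,0]
    - [0,0,0]
    - [0,0,0]
  gripper: [-1,-1,-1,-1]

```text
time: 5.35
tool_pos: [0.5998, -0.0456, 0.3134]
ee_rot: [3.137, 0.001, 1.513]
wrist_force: [-6.1, 0.6, 21.8]
width: 0.0006
finger_force: 10.7
```

play_rows:
  translation:
    - [0,0,-0.5]
    - [0,0,-0.8]
    - [0,0,-0.9]
    - [0,0,-0.9]
    - [0,-0.5,-0.9]
    - [0,-0.5,-0.5]
    - [0,0,0]
  twist:
    - [0,0,0]
    - [0,0,0]
    - [0,0,0]
    - [0,0,0]
    - [0,0,0]
    - [0,0,0]
    - [0,0,0]
  gripper: [1,1,1,1,1,1,1]

```text
time: 6.05
tool_pos: [0.5586, -0.0431, 0.4916]
ee_rot: [3.135, 0.001, 1.513]
wrist_force: [-0.6, 0.2, 1.0]
width: 0.053
finger_force: 0.0
```

Run:
```python
from h import *
snap('wrist','w1')
for n in ['lip_top','bin_a','cover_a_hinge','cover_a_press']:
    print(n,[(np.round(x['centre'],4).tolist(),round(x['score'],2)) for x in robot.spot_point(n,'wrist')[:3]])
o=robot.get_obs();print(o['tool_pos'],o['ee_rot'],o['time'])
plan([.48,.368,.36],1.39,12)
print(robot.camera_model('wrist'))
for P in [[.48,.368,.05],[.554,-.044,.086]]: print(proj('wrist',P))
```

```text
lip_top [([0.5569, -0.0454, 0.0824], 0.86), ([0.4031, 0.0444, -0.0044], 0.69)]
bin_a [([0.6375, -0.0482, 0.0508], 0.64)]
cover_a_hinge [([0.693, -0.0508, 0.1109], 0.59)]
cover_a_press [([0.5903, -0.049, 0.119], 0.61)]
[ 0.56099117 -0.04354994  0.48402301] [-3.13657726e+00 -5.11058586e-04  1.51276542e+00] 6.3
tr [[0.85, -0.22, 0.26], [0.84, -0.23, 0.26], [0.84, -0.23, 0.26], [0.84, -0.24, 0.26], [0.84, -0.25, 0.26], [0.83, -0.26, 0.26], [0.83, -0.27, 0.26], [0.83, -0.28, 0.26], [0.83, -0.29, 0.26], [0.82, -0.29, 0.26], [0.82, -0.3, 0.26], [0.82, -0.31, 0.26]] tw [-0.004, -0.0, 0.102]
{'camera_matrix': array([[267.88147938,   0.        , 258.23446306],
       [  0.        , 267.88147938, 189.52679703],
       [  0.        ,   0.        ,   1.        ]]), 'k1': 0.01937541221278031, 'rvec': array([-2.86992544,  0.0836847 ,  0.01756413]), 'tvec': array([-0.55924584, -0.05908545,  0.46747938])}
[ 167.25289224 -191.01832787]
[255.46440002 172.45748106]
```

View pics/w1.png

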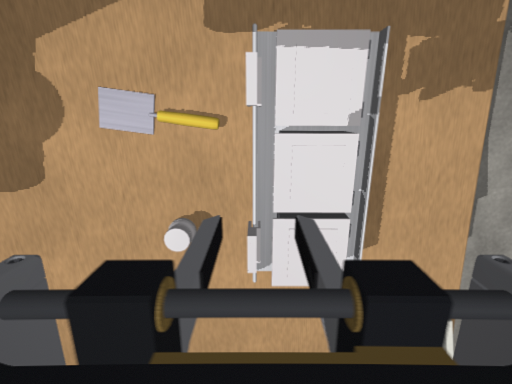

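play_rows:
  translation:
    - [0.85,-0.22,0.2]
    - [0.84,-0.23,0.2]
    - [0.84,-0.23,0.2]
    - [0.84,-0.24,0.2]
    - [0.84,-0.25,0.2]
    - [0.83,-0.26,0.2]
    - [0.83,-0.27,0.2]
    - [0.83,-0.28,0.2]
  twist:
    - [0,0,0.1]
    - [0,0,0.1]
    - [0,0,0.1]
    - [0,0,0.1]
    - [0,0,0.1]
    - [0,0,0.1]
    - [0,0,0.1]
    - [0,0,0.1]
  gripper: [1,1,1,1,1,1,1,1]

```text
time: 7.1
tool_pos: [0.5063, 0.2324, 0.4203]
ee_rot: [-3.138, 0.002, 1.432]
wrist_force: [-0.3, 0.0, -0.4]
width: 0.094
finger_force: 0.0
```

play_rows:
  translation:
    - [0.82,-0.3,0.2]
    - [0.7,-0.3,0.2]
    - [0,-0.3,0.2]
    - [0,0,0]
  twist:
    - [0,0,0.1]
    - [0,0,0.1]
    - [0,0,0.1]
    - [0,0,0.1]
  gripper: [1,1,1,1]

```text
time: 7.5
tool_pos: [0.4784, 0.2975, 0.3953]
ee_rot: [-3.136, 0.004, 1.395]
wrist_force: [-0.4, -1.0, -0.0]
width: 0.0939
finger_force: 0.0
```

Run:
```python
from h import *
o=robot.get_obs();print(o['tool_pos'],o['ee_rot'],o['time'])
im=snap('wrist','w2')
for n in ['holder','holder_grip','holder_seat','holder_card']:
    print(n,[(np.round(x['centre'],4).tolist(),round(x['score'],2)) for x in robot.spot_point(n,'wrist')[:2]])
print(proj('wrist',[.48,.368,.05]))
```

```text
[0.47844129 0.29754013 0.39527823] [-3.13583393  0.00419259  1.39501259] 7.5
holder [([0.4847, 0.3679, 0.0001], 0.86)]
holder_grip [([0.4833, 0.369, 0.0438], 0.88)]
holder_seat [([0.4875, 0.3666, 0.0224], 0.89), ([0.4815, 0.3677, 0.0462], 0.22)]
holder_card [([0.4759, 0.3696, 0.0302], 0.62)]
[248.02501179 121.30760786]
```

View pics/w2.png

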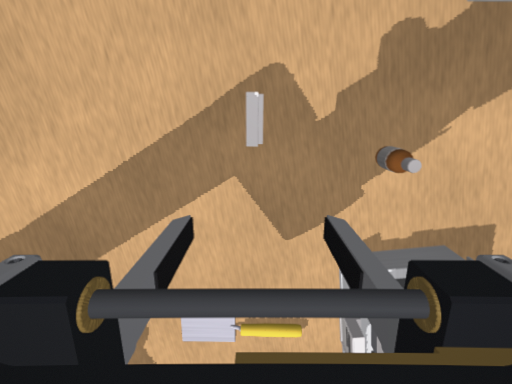

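Run:
```python
from h import *
print(ray('wrist',(252,95),.058),ray('wrist',(252,145),.058),ray('wrist',(252,119),.058))
plan([.483,.368,.229],1.39,10)
```

```text
[0.49018094 0.39553731 0.058     ] [0.47979821 0.34053428 0.058     ] [0.48532805 0.36983536 0.058     ]
tr [[0.18, -0.03, 0.43], [0.18, -0.03, 0.43], [0.18, -0.03, 0.43], [0.18, -0.03, 0.43], [0.18, -0.03, 0.43], [0.18, -0.03, 0.43], [0.18, -0.03, 0.43], [0.18, -0.03, 0.43], [0.18, -0.03, 0.43], [0.18, -0.03, 0.43]] tw [0.0, 0.0, 0.002]
```

play_rows:
  translation:
    - [0.45,-0.1,0.4]
    - [0.45,-0.1,0.4]
    - [0.45,-0.1,0.5]
    - [0.45,0,0.5]
    - [0,0,0.6]
    - [0,0,0.6]
    - [0,0,0.5]
    - [0,0,0.4]
  twist:
    - [0,0,0]
    - [0,0,0]
    - [0,0,0]
    - [0,0,0]
    - [0,0,0]
    - [0,0,0]
    - [0,0,0]
    - [0,0,0]
  gripper: [1,1,1,1,1,1,1,1]

```text
time: 8.55
tool_pos: [0.4791, 0.3703, 0.239]
ee_rot: [-3.138, 0.003, 1.394]
wrist_force: [0.5, -0.3, -0.7]
width: 0.0937
finger_force: 0.0
```

play_rows:
  translation:
    - [0,0,0.23]
    - [0,0,0]
    - [0,0,0]
    - [0,0,0]
    - [0,0,0]
    - [0,0,0]
    - [0,0,0]
    - [0,0,0]
  twist:
    - [0,0,0]
    - [0,0,0]
    - [0,0,0]
    - [0,0,0]
    - [0,0,0]
    - [0,0,0]
    - [0,0,0]
    - [0,0,0]
  gripper: [1,1,-1,-1,-1,-1,-1,-1]

```text
time: 9.35
tool_pos: [0.4804, 0.3692, 0.2341]
ee_rot: [3.141, -0.0, 1.393]
wrist_force: [-0.3, 1.2, -0.1]
width: 0.0495
finger_force: 0.0
```

play_rows:
  translation:
    - [0,0,0]
    - [0,0,0]
    - [0,0,0]
    - [0,0,0]
  twist:
    - [0,0,0]
    - [0,0,0]
    - [0,0,0]
    - [0,0,0]
  gripper: [-1,-1,-1,-1]

```text
time: 9.75
tool_pos: [0.4803, 0.3693, 0.2338]
ee_rot: [-3.142, 0.0, 1.393]
wrist_force: [0.3, 0.6, -1.0]
width: 0.0176
finger_force: 0.0
```

play_rows:
  translation:
    - [0,0,0]
    - [0,0,0]
    - [0,0,0]
    - [0,0,-0.1]
    - [0,0,-0.5]
    - [0,0,-0.8]
    - [0,0,-0.8]
    - [0,0,-0.8]
  twist:
    - [0,0,0]
    - [0,0,0]
    - [0,0,0]
    - [0,0,0]
    - [0,0,0]
    - [0,0,0]
    - [0,0,0]
    - [0,0,0]
  gripper: [-1,-1,-1,-1,-1,-1,-1,-1]

```text
time: 10.55
tool_pos: [0.4801, 0.3692, 0.3551]
ee_rot: [-3.141, 0.0, 1.393]
wrist_force: [0.1, 0.1, -0.8]
width: 0.012
finger_force: 30.0
```

Run:
```python
from h import *
o=robot.get_obs();print(o['tool_pos'],o['ee_rot'],o['time'],o['width'],o['finger_force'])
plan([.556,-.03,.365],1.517,12)
```

```text
[0.48012399 0.36921958 0.35514773] [-3.14141443e+00  1.91407043e-04  1.39279929e+00] 10.55 0.01204303179468732 29.998997747898102
tr [[-0.79, 0.3, -0.02], [-0.79, 0.29, -0.02], [-0.8, 0.29, -0.02], [-0.8, 0.28, -0.02], [-0.8, 0.27, -0.02], [-0.81, 0.26, -0.02], [-0.81, 0.25, -0.02], [-0.81, 0.24, -0.02], [-0.81, 0.24, -0.02], [-0.82, 0.23, -0.02], [-0.82, 0.22, -0.02], [-0.82, 0.21, -0.02]] tw [-0.0, 0.0, -0.104]
```

play_rows:
  translation:
    - [-0.79,0.3,-0.3]
    - [-0.79,0.29,-0.3]
    - [-0.8,0.29,0]
    - [-0.8,0.28,0]
    - [-0.8,0.27,0]
    - [-0.81,0.26,0]
    - [-0.81,0.25,0]
    - [-0.81,0.24,0]
  twist:
    - [0,0,-0.1]
    - [0,0,-0.1]
    - [0,0,-0.1]
    - [0,0,-0.1]
    - [0,0,-0.1]
    - [0,0,-0.1]
    - [0,0,-0.1]
    - [0,0,-0.1]
  gripper: [-1,-1,-1,-1,-1,-1,-1,-1]

```text
time: 11.35
tool_pos: [0.53, 0.1017, 0.3782]
ee_rot: [3.141, -0.0, 1.473]
wrist_force: [0.8, 0.6, -1.2]
width: 0.012
finger_force: 30.0
```

play_rows:
  translation:
    - [-0.81,0.24,0]
    - [-0.82,0.23,0]
    - [-0.82,0.1,0]
    - [-0.82,0,0]
    - [-0.3,0,0]
    - [0,0,0]
  twist:
    - [0,0,-0.1]
    - [0,0,-0.1]
    - [0,0,-0.1]
    - [0,0,-0.1]
    - [0,0,0]
    - [0,0,0]
  gripper: [-1,-1,-1,-1,-1,-1]

```text
time: 11.95
tool_pos: [0.5411, -0.0426, 0.378]
ee_rot: [3.142, -0.0, 1.51]
wrist_force: [-0.1, 0.1, -0.2]
width: 0.012
finger_force: 30.0
```

Run:
```python
from h import *
im=snap('wrist','w3')
o=robot.get_obs();print(o['tool_pos'],o['ee_rot'],o['time'],o['width'])
for n in ['lip_top','bin_a','holder_seat','holder_grip','holder']:
    print(n,[(np.round(x['centre'],4).tolist(),round(x['score'],2)) for x in robot.spot_point(n,'wrist')[:3]])
for y in (-.04,.0,.03,.06): print(y,proj('wrist',[.556-.054*(y+.044)*-1,y,.086]))
A=cv2.resize(np.array(im)[:,:,::-1],None,fx=1.56,fy=1.56,interpolation=cv2.INTER_CUBIC);cv2.imwrite('pics/w3b.png',A)
```

```text
[ 0.54119287 -0.04144523  0.37803507] [ 3.14135712e+00 -8.41809511e-04  1.51149999e+00] 12.0 0.011640609325237587
lip_top [([0.56, -0.0427, 0.0867], 0.72)]
bin_a [([0.641, -0.0486, 0.0499], 0.98)]
holder_seat [([0.549, -0.0465, 0.1703], 0.84)]
holder_grip [([0.5412, -0.0442, 0.1919], 0.62)]
holder [([0.5439, -0.0427, 0.1441], 0.73)]
-0.04 [273.31017029 191.38922285]
0.0 [273.79087303 153.42547789]
0.03 [274.18624833 122.87160979]
0.06 [274.61617069  90.28637766]
```

View pics/w3b.png

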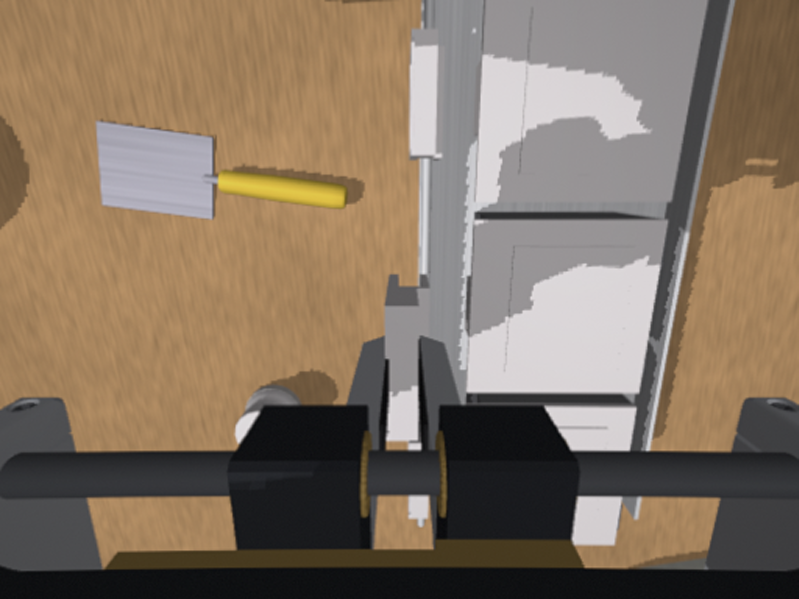

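Run:
```python
from h import *
im=cv2.cvtColor(cv2.imread('pics/w3.png'),cv2.COLOR_BGR2GRAY).astype(int)
for r in (110,125,140,155,168): print(r,im[r,258:285].tolist())
print()
for r in (178,182,188): print(r,im[r,242:285].tolist())
o=robot.get_obs();p=o['tool_pos'];R=Ro.from_euler('xyz',o['ee_rot']).as_matrix()
# holder x axis ~ tool y ; holder y ~ +tool x ; z = -tool z
f=p+R@[0,0,.234]
for n,x,z in [('front out',-9,0),('front in',-5.5,0),('rear in',5.5,0),('rear out',9,0),('pocket f top',-9,58),('pocket r top',3,58)]:
    print(n,proj('wrist',f+R@[.030,(x+3)/1000,-z/1000]))
for r in (110,125,140,155,168): print(r,ray('wrist',(272,r),.086))
A=cv2.imread('pics/w3.png')[165:200,235:290];cv2.imwrite('pics/w3c.png',cv2.resize(A,None,fx=12,fy=12,interpolation=cv2.INTER_CUBIC))
```

```text
110 [142, 143, 139, 137, 143, 145, 145, 145, 146, 141, 153, 183, 177, 195, 218, 208, 185, 148, 131, 142, 146, 145, 145, 147, 143, 145, 145]
125 [146, 148, 147, 141, 142, 148, 149, 149, 149, 148, 167, 196, 174, 199, 220, 205, 174, 138, 133, 143, 146, 145, 145, 146, 144, 145, 144]
140 [150, 150, 151, 151, 147, 146, 147, 146, 147, 148, 167, 199, 182, 205, 218, 200, 166, 135, 140, 144, 145, 144, 146, 144, 144, 145, 143]
155 [146, 147, 147, 150, 150, 146, 144, 144, 144, 153, 181, 200, 188, 216, 215, 194, 157, 130, 140, 143, 144, 144, 146, 143, 144, 144, 141]
168 [142, 144, 145, 145, 147, 145, 142, 146, 146, 155, 180, 184, 194, 221, 211, 186, 147, 128, 139, 142, 143, 145, 145, 143, 144, 143, 140]

178 [147, 147, 145, 140, 139, 143, 135, 103, 91, 91, 91, 91, 92, 115, 148, 145, 140, 141, 144, 144, 143, 142, 141, 144, 148, 157, 161, 112, 91, 90, 91, 101, 123, 133, 141, 142, 142, 144, 143, 143, 144, 142, 142]
182 [144, 146, 146, 140, 138, 138, 121, 93, 91, 92, 92, 91, 93, 113, 146, 143, 139, 141, 147, 146, 144, 145, 144, 144, 148, 156, 158, 109, 85, 91, 91, 91, 100, 123, 141, 143, 142, 144, 143, 143, 143, 142, 141]
188 [141, 143, 146, 144, 139, 122, 93, 92, 91, 92, 92, 92, 91, 91, 91, 92, 92, 91, 93, 92, 91, 92, 91, 92, 92, 113, 147, 148, 148, 147, 148, 148, 147, 144, 140, 142, 143, 144, 143, 143, 143, 141, 141]
front out [252.22488576 176.61585721]
front in [256.5061701  176.61160059]
rear in [269.96144827 176.59739068]
rear out [274.24306497 176.59260419]
pocket f top [250.23902849 197.70922591]
pocket r top [269.9451916  197.68848819]
110 [0.55836522 0.04221992 0.086     ]
125 [0.55776186 0.02809269 0.086     ]
140 [0.55713809 0.01352639 0.086     ]
155 [ 0.55649318 -0.00149431  0.086     ]
168 [ 0.55591656 -0.01489208  0.086     ]
```

View pics/w3c.png

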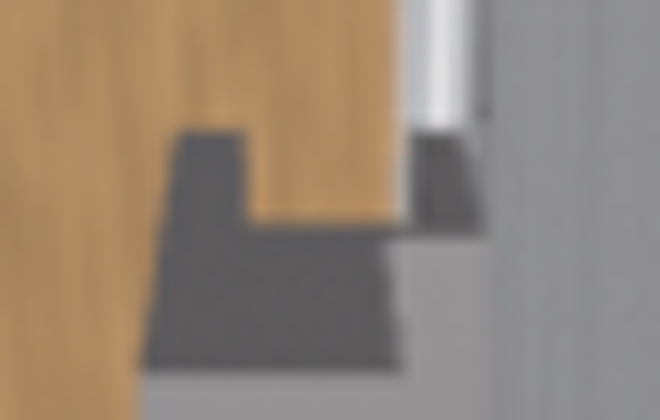

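play_rows:
  translation:
    - [-0.03,0.13,0.1]
    - [0,0.12,0.3]
    - [0,0,0.4]
    - [0,0,0.3]
    - [0,0,0.13]
    - [0,0,0]
    - [0,0,0]
  twist:
    - [0,0,0]
    - [0,0,0]
    - [0,0,0]
    - [0,0,0]
    - [0,0,0]
    - [0,0,0]
    - [0,0,0]
  gripper: [-1,-1,-1,-1,-1,-1,-1]

```text
time: 12.95
tool_pos: [0.5513, -0.0432, 0.3289]
ee_rot: [3.141, 0.0, 1.513]
wrist_force: [0.3, 1.4, -0.2]
width: 0.0118
finger_force: 30.0
```

Run:
```python
from h import *
o=robot.get_obs();print(o['tool_pos'],o['ee_rot'],o['time'],o['wrist_force'])
snap('wrist','w4')
p=o['tool_pos'];R=Ro.from_euler('xyz',o['ee_rot']).as_matrix()
f=p+R@[0,0,.234]
for n,x,z in [('front out',-9,0),('front in',-5.5,0),('rear in',5.5,0),('rear out',9,0)]:
    print(n,proj('wrist',f+R@[.030,(x+3)/1000,-z/1000]))
A=cv2.imread('pics/w4.png')[130:195,235:290];cv2.imwrite('pics/w4c.png',cv2.resize(A,None,fx=9,fy=9,interpolation=cv2.INTER_CUBIC))
```

```text
[ 0.55132342 -0.04317112  0.32891199] [3.14111091e+00 1.39123982e-04 1.51280575e+00] 12.95 [ 0.26907022  1.36237221 -0.1775809 ]
front out [251.89736366 176.43955833]
front in [256.16977993 176.43430031]
rear in [269.59634401 176.41693632]
rear out [273.86855329 176.41114402]
```

View pics/w4c.png

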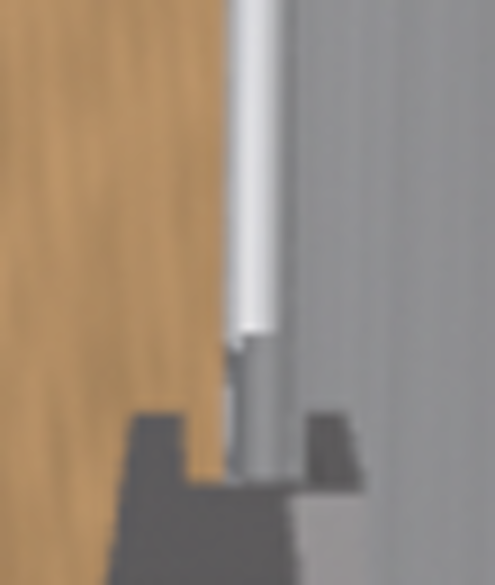

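play_rows:
  translation:
    - [0,0.02,0]
    - [0,0,0.15]
    - [0,0,0.15]
    - [0,0,0.2]
    - [0,0,0.15]
    - [0,0,0.1]
    - [0,0,0]
  twist:
    - [0,0,0]
    - [0,0,0]
    - [0,0,0]
    - [0,0,0]
    - [0,0,0]
    - [0,0,0]
    - [0,0,0]
  gripper: [-1,-1,-1,-1,-1,-1,-1]

```text
time: 13.7
tool_pos: [0.5517, -0.0432, 0.2975]
ee_rot: [-3.14, -0.0, 1.513]
wrist_force: [0.0, 0.4, 0.2]
width: 0.0121
finger_force: 30.0
```

play_rows:
  translation:
    - [0,0,0.05]
    - [0,0,0.05]
    - [0,0,0.02]
    - [0,0,0]
  twist:
    - [0,0,0]
    - [0,0,0]
    - [0,0,0]
    - [0,0,0]
  gripper: [-1,-1,-1,-1]

```text
time: 14.1
tool_pos: [0.552, -0.0432, 0.2939]
ee_rot: [3.142, 0.0, 1.513]
wrist_force: [-0.8, 0.1, -0.2]
width: 0.0117
finger_force: 30.0
```

play_rows:
  translation:
    - [0,0,0.03]
    - [0,0,0.02]
    - [0,0,0]
  twist:
    - [0,0,0]
    - [0,0,0]
    - [0,0,0]
  gripper: [-1,-1,-1]

```text
time: 14.4
tool_pos: [0.5519, -0.0432, 0.2937]
ee_rot: [3.14, 0.0, 1.513]
wrist_force: [-1.8, 0.9, 6.1]
width: 0.0119
finger_force: 30.0
```

play_rows:
  translation:
    - [0,0,0.03]
    - [0,0,0.02]
    - [0,0,0]
    - [0,0,0]
    - [0,0,0]
    - [0,0,0]
  twist:
    - [0,0,0]
    - [0,0,0]
    - [0,0,0]
    - [0,0,0]
    - [0,0,0]
    - [0,0,0]
  gripper: [-1,-1,-1,-1,-1,-1]

```text
time: 15.0
tool_pos: [0.5518, -0.0431, 0.2936]
ee_rot: [3.14, 0.0, 1.513]
wrist_force: [-5.5, 1.5, 13.4]
width: 0.012
finger_force: 30.0
```

play_rows:
  translation:
    - [0,0,0.01]
    - [0,0,0]
    - [0,0,0]
    - [0,0,0]
    - [0,0,0]
    - [0,0,0]
    - [0,0,0]
    - [0,0,0]
  twist:
    - [0,0,0]
    - [0,0,0]
    - [0,0,0]
    - [0,0,0]
    - [0,0,0]
    - [0,0,0]
    - [0,0,0]
    - [0,0,0]
  gripper: [-1,-1,-1,-1,-1,-1,-1,-1]

```text
time: 15.8
tool_pos: [0.5518, -0.0431, 0.2936]
ee_rot: [3.139, 0.001, 1.513]
wrist_force: [-6.4, 0.7, 13.4]
width: 0.0119
finger_force: 30.0
```

Run:
```python
from h import *
im=snap('wrist','w5');cv2.imwrite('pics/w5c.png',cv2.resize(np.array(im)[:,:,::-1],None,fx=1.56,fy=1.56))
for n in ['lip_top','bin_a','holder_seat','holder_card']:
    print(n,[(np.round(x['centre'],4).tolist(),round(x['score'],2)) for x in robot.spot_point(n,'wrist')[:2]])
o=robot.get_obs();print(o['tool_pos'],o['wrist_force'],o['time'])
```

```text
lip_top [([0.4047, 0.0443, -0.0019], 0.47)]
bin_a [([0.6391, -0.0442, 0.0523], 0.57)]
holder_seat [([0.5585, -0.0445, 0.0858], 0.93), ([0.638, -0.0503, 0.0528], 0.6)]
holder_card [([0.5468, -0.0466, 0.0906], 0.93)]
[ 0.55177764 -0.04316558  0.29357725] [-5.8049663   1.18883199 13.91184988] 16.05
```

View pics/w5c.png

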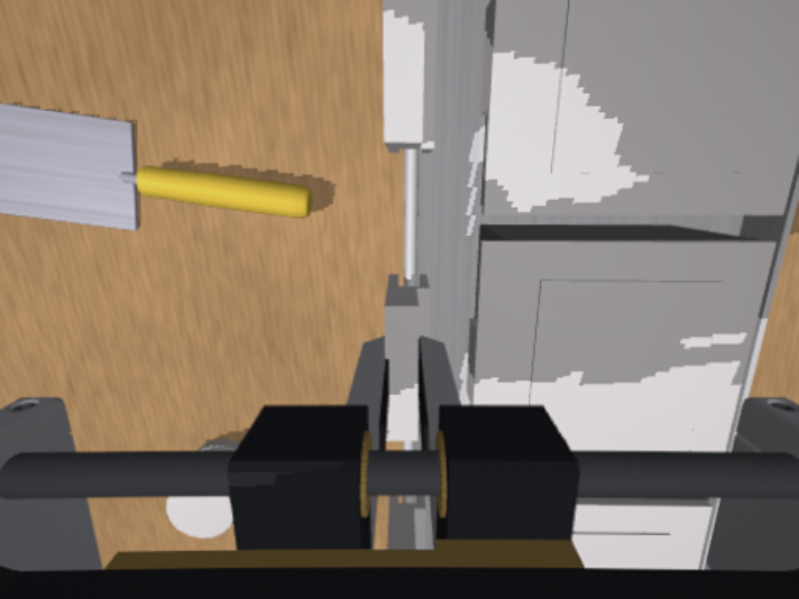

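The holder straddles the lip at about (405, 290), card outward and in front of the middle box. All three covers are shut, and the press is steady at about 13 N, so I'm handing it in.

```bash
python3 -c "
from bench import robot
print(robot.close_job())"
```

```text
the job is handed in; nothing more can be done
None
```

The open cover is pressed shut, and the label holder is fully home on the lip in front of the middle box, card out. I handed the job in at about 16 s with the gripper still pressing it down at about 13 N; no verdict came back.

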